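# Make up the gas fitting of the microscope's incubation chamber

## Robot

A 7-joint arm with a two-finger parallel gripper is mounted at the origin on the work surface. World frame = base frame: x ahead of the robot, y to its left, z up, the work surface at z = 0. Lengths are in m, angles in rad, forces in N, time in s.
With the tool pointing down it reaches from about 0.4 to 0.85 m from the base axis. Payload 4.5 kg.
Tool frame: the origin (TCP) lies midway between the tips of the shut fingers; the grasp point (between the pads) lies 19 mm behind it; y points along the fingers, z is the direction in which the jaws open and shut, and the axes are right-handed (so a half turn about y gives the same grasp; the last joint's range is limited). The gripper opens to 88 mm and grips with 3 to 60 N. Pads are 18 mm wide; open, the fingers measure 123 mm over their backs; the gripper's body (75 mm by 187 mm) begins 45 mm behind the grasp point.
Start: joints at [1.138, 0.689, -0.195, 1.565, 0.157, 0.902, -0.215], TCP at [0.281, -0.558, 0.239] pointing down, gripper open.
Joint ranges: [-3.01, 3.01], [-0.46, 2.08], [-1.47, 1.51], [0.13, 2.56], [-1, 4.14], [0.04, 2.09], [-2.66, 2.66]. Speed limits (rad/s): [2.57, 2.57, 3.14, 3.14, 3.14, 3.14, 3.14].

## Interface

Orientations are given as a unit quaternion [x, y, z, w].
In Python, from plant import r, snapshot, get_calibration, job, boxes_of gives the robot as it stands. The module is installed in compiled form; this text tells all that it offers.
- The arm moves only by the shell command python3 -m handwheel 'ROWS' [OPENING] [FORCE]. ROWS is JSON, a list that holds one entry, the list of rows, each a list of 6 numbers: the shift along the tool's x, y, z as a fraction of full scale, then the turn, a rotation vector about the tool's x, y, z as a fraction of full scale. In form: [[[x, y, z, wx, wy, wz], ...]]. A call has 1 to 12 rows; each row is the pose to reach, as a shift and turn from the pose commanded when the call began, along the tool's axes at that moment, turning the shorter way round; what a row does not reach only later rows make up. Full scale, the value 1, is 100 cm for a shift and 180 degrees for a turn. A row lasts 1/12 s, in which the tool goes at most 41.7 mm and 7.16 degrees, less where a joint would pass 70% of its speed; a pose out of reach is approached as far as the arm can. A call with a number of a shift or a turn outside -1 to 1 is refused whole. A call with a gripper value outside its range is refused whole. OPENING is the opening, from -1 (shut) to 1 (fully open), set as the call begins (- or left out, the last holds). The fingers move at their own pace and stop on an object; FORCE is the grip in N (left out, the last holds). Time passes only in rows, so rows that repeat a pose let the fingers close. It gives the time, the measured TCP pose, the force and the opening at its end, in the units of the state.
- r.get_state(): the state, without advancing time (a new reading comes with each control period).
- snapshot(name): name is "scene" or "top" or "wrist"; returns the picture (480x640x3 uint8, red, green, blue); there is no depth.
- get_calibration(name): a dict with "fx", "fy", "cx", "cy" (pixels), "T" (4x4, takes a point from camera to world coordinates). Camera axes: x right, y down, z forward; pixel columns grow to the right and rows downward; lengths in m; the calibration is good to about 2 mm. A picture is of the moment at which its call begins: read the wrist's pose just before it. get_calibration takes no time and is no camera call; for the wrist camera it gives the pose at the moment of the call.
- job.finish_job(): hands the job in, once; it reports no verdict.
Trained networks look in the newest picture that a camera, given by its name, has taken for a name from the list of things; names that differ only in an ending like _2 or _b are one class to them, and where a whole thing is asked for, a point or a joint stands for the part that bears it (a point fixed in the world has none). Each returns a list of dicts, best first, with "confidence" (0 to 1); they miss things now and then, are a little off and sometimes report something else, mostly with a low value. They report only what shows in the picture. A call takes as long as a camera call. They do not tell look-alikes from the thing itself.
- boxes_of(thing, camera): "bbox" ([left, top, right, bottom] in pixels, round what is visible of it).
The state is a dict: "clock": time; "q": joint angles; "qd": joint speeds; "joint_torque": joint torques, N m; "tool_pos": TCP position; "eef_rot": TCP orientation; "contact_force": force on the tool from outside, world axes, zero at the start; "moment": the same for the moment, N m; "opening": opening from 0.0 (shut) to 1.0 (fully open).
Only numpy, scipy, OpenCV 4.12 (cv2) and the standard library are available. Lean on these libraries where they do the work, as an engineer would, in place of code of your own. Each camera call takes 0.05 s, during which the arm holds its last target. There are 200 camera calls.

## Task

Make up the compression fitting on the aluminium gas block: with your fingers on its knurled part, run the steel nut clockwise (seen from above) until it is finger-tight and no further, then give it one flat (a sixth of a turn) more with the open-ended wrench that fits its hexagon. Leave the nut tight, take the wrench off without forcing it, and lay it flat on the bench; leave the other things on the bench where they are.

Things in the scene. Friction and masses are not known exactly. Their poses are not given: they have to be found in the camera images.
- block: the aluminium gas block, fixed to the bench: 130 mm along x (-55 to +75 mm), 150 mm along y, 30 mm tall; origin under it on the bench. The fitting stands upright at x = -15 mm, y = 0; a fixed 12 mm tube stub rises through the nut to 109 mm above the bench (cap 16 mm wide). At x = +60 mm stand a gauge (y = +50 mm, up to 96 mm) and a stop cock (y = -50 mm, up to 67 mm)
- nut: the steel compression nut on a vertical axis: a hexagon 14 mm tall below, a round knurled barrel 18 mm tall above; origin on the axis at its underside, 45 mm above the bench. It turns without rising or sinking; clockwise from above (falling yaw) tightens. Drag when running 0.14 N m. It keeps its place when let go, but turned back by more than about 0.03 rad it is loose again
- nut_knurl (a point): the middle of the nut's round knurled barrel, on the axis, 68 mm above the bench (barrel 59 to 77 mm); barrel 28 mm across; a grip of 25 to 35 N is enough to run it finger-tight; a firm grip can overturn it unless the turning stops when the torque climbs; axes as the nut's
- nut_hex (a point): the middle of the nut's hexagon, on the axis, 52 mm above the bench (hexagon 45 to 59 mm); 34 mm across flats, 39.3 mm over corners; its flats look along its own x axis and every 60 degrees from there, the corners half-way between; axes as the nut's
- ferrule (a joint): how far (rad) the hidden ferrule has been turned past finger-tight, along with the nut; 0 until it yields at 0.35 N m above the nut's drag; one flat is 1.05
- seat: the hidden seat of the ferrule inside the block; origin on the nut's axis at the bench. The nut meets it at a place that differs from start to start, 0.5 to 1.3 rad on from where it stands: from there the torque climbs steeply above the drag, by about 4.5 N m per rad; that is finger-tight. At 0.35 N m above the drag the ferrule yields
- wrench_grip (a point): the larger open-ended wrench, lying flat on the bench, 0.26 kg: the middle of its black sleeve, 8 mm above its underside. x axis along the wrench towards the jaws, z up. The sleeve is 20 mm wide, 16 mm tall and reaches from 55 mm behind to 40 mm ahead of this point
- wrench_jaw (a point): the middle of the larger wrench's jaws, 85 mm ahead of wrench_grip: the nut's axis lies here with the wrench home. Gap 36 mm (2 mm of play: it turns about 0.12 rad freely either way on the nut); jaws 8 mm thick, straight to 15 mm ahead of this point, flared tips to 23 mm ahead, throat floor 20.5 mm behind it; head 58 mm wide, 63 mm at the tips
- spanner_small_grip (a point): a smaller open-ended wrench of the same kind (jaw gap 15 mm, too narrow for the nut); point at the middle of its sleeve, 6 mm above its underside, jaws towards +x
- amber_bottle: brown glass bottle, 56 mm across, 110 mm tall; origin under its centre
- sample_jar: white jar, 48 mm across, 60 mm tall; origin under its centre
- culture_dish: clear round culture dish with lid, 58 mm across, 14 mm tall; origin under its centre
- tip_box: grey plastic box 85 x 120 x 55 mm; origin under its centre
- spare_collar: loose plain steel collar, 34 mm across, 12 mm tall; origin under its centre
- mouse: black computer mouse, about 66 mm long, 33 mm tall; origin under its centre
- wrench: that larger wrench as a whole; origin under wrench_grip, at its underside
There are look-alikes about, which are no part of the job. What is shaped like the block but red is not meant. Leave any blue look-alike of the wrench alone.

How it is judged:
On the way, in this order (a step that is already met when the one before it is completed fails the run):
1. the fingers have run the nut finger-tight: with the fingers on it, the nut bears on its seat with more than 3 N (0.06 N m beyond its drag) (contact force between nut and seat above 3 N and contact force between the fingers and nut above 0.5 N and value of joint ferrule below 0.12 rad), for 0.1 s.
2. the wrench, in contact with the nut, has turned it about one flat further (ferrule past 0.75 rad) (value of joint ferrule above 0.75 rad and contact force between wrench and nut above 0.5 N), for 0.05 s.
At the end, for the whole second after the job is handed in: the ferrule has been turned 0.75 to 1.27 rad (43 to 73 degrees) past finger-tight, the nut still bears on its seat (more than 1 N), and the wrench is off the nut, lying flat on the bench (its sleeve's middle under 14 mm above it, tilted less than 0.1 rad) and at rest (value of joint ferrule between 0.75 and 1.27 rad and contact force between nut and seat above 1 N and height (world z) of wrench_grip below 0.014 m and angle between wrench_grip's own z axis and vertical below 0.1 rad and contact force between wrench and nut below 0.01 N and linear speed of wrench below 0.02 m/s); the robot touches nothing.
It fails at once if the nut is turned past finger-tight by the fingers (ferrule past 0.12 rad with the fingers on the nut) (value of joint ferrule above 0.12 rad and contact force between the fingers and nut above 0.5 N).
It fails at once if the fitting is over-tightened (ferrule past 1.35 rad) (value of joint ferrule above 1.35 rad).
It fails at once if the wrench is forced on the nut (more than 200 N between them) (contact force between wrench and nut above 200 N).
It fails at once if another thing on the bench is pushed more than 30 mm (distance of any of spanner_small_grip, amber_bottle, sample_jar, culture_dish, tip_box, spare_collar, mouse from where it was at the start of the episode above 0.03 m).
It also fails if it takes over 72 s, if anything falls off the work surface, if the arm or the gripper's body presses on something with over 40 N, if the wrist force passes 120 N, or if a joint passes its speed limit or range.

## Working session

There is one attempt and no reset: what is moved stays moved. The work goes in short steps, Python scripts to look and compute and a shell command to move; the robot and the scene stay as the last step left them, time stands still between calls to the robot, and variables do not carry over. Pictures are saved under pics/ and viewed, about 8 in all and at most 12, crops included, and the job is handed in when it is done.

```bash
mkdir -p pics; cat > h.py <<'E'
import numpy as np, cv2
from scipy.spatial.transform import Rotation as R
from plant import r, snapshot, get_calibration, job, boxes_of
def snap(c,n):
    im=snapshot(c); cv2.imwrite('pics/%s.png'%n, im[:,:,::-1]); return im
def onplane(c,px,z):
    k=get_calibration(c) if isinstance(c,str) else c
    T=np.array(k['T']); px=np.atleast_2d(px).astype(float)
    d=np.c_[(px[:,0]-k['cx'])/k['fx'],(px[:,1]-k['cy'])/k['fy'],np.ones(len(px))]@T[:3,:3].T
    return T[:3,3]+d*((z-T[2,3])/d[:,2])[:,None]
def proj(c,P):
    k=get_calibration(c) if isinstance(c,str) else c
    T=np.array(k['T']); p=(np.atleast_2d(P)-T[:3,3])@T[:3,:3]
    return np.c_[p[:,0]/p[:,2]*k['fx']+k['cx'],p[:,1]/p[:,2]*k['fy']+k['cy']]
def move(P,Rt=None):
    "fractions for a target TCP pos/rot from the current pose"
    s=r.get_state(); R0=R.from_quat(s['eef_rot'])
    d=R0.inv().apply(np.array(P)-s['tool_pos'])
    w=(R0.inv()*Rt).as_rotvec()/np.pi if Rt is not None else np.zeros(3)
    return np.round(np.r_[d,w],4)
E
python3 - <<'E'
from h import *
np.set_printoptions(precision=4,suppress=True)
s=r.get_state(); print(s); print(R.from_quat(s['eef_rot']).as_matrix())
a=snap('top','top1'); b=snap('scene','scene1')
cv2.imwrite('pics/both.png',cv2.resize(np.vstack([a,b])[:,:,::-1],None,fx=.62,fy=.62))
for c in ('top','scene'):
    k=get_calibration(c); print(c,k)
    for t in ('block','nut','wrench','spanner_small_grip'):
        print(t,[(np.round(x['bbox']).tolist(),round(x['confidence'],2)) for x in boxes_of(t,c)])
print(r.get_state()['clock'])
E
```

```text
{'clock': 0.0, 'q': array([ 1.1378,  0.69  , -0.1945,  1.5663,  0.1573,  0.9025, -0.2151]), 'qd': array([-0.0001,  0.0014,  0.0012, -0.0012,  0.0009,  0.0022, -0.001 ]), 'joint_torque': array([  0.0001, -52.7569,  -1.267 , -15.3427,  -0.0526,   0.0066,
         0.0002]), 'tool_pos': array([ 0.2809, -0.5576,  0.2379]), 'eef_rot': array([-0.1638,  0.6886, -0.6873,  0.1634]), 'contact_force': array([ 0.6988,  0.0619, -0.2042]), 'moment': array([-0.0023, -0.023 , -0.0446]), 'opening': 1.0003959972876348}
[[-0.893  -0.001   0.4501]
 [-0.4501  0.0016 -0.893 ]
 [ 0.0001 -1.     -0.0019]]
top {'fx': 537.707479238959, 'fy': 537.707479238959, 'cx': 314.37282592292263, 'cy': 228.58660883962608, 'T': array([[-0.0114, -0.9916,  0.1287,  0.276 ],
       [-0.9999,  0.0115,  0.    , -0.0297],
       [-0.0015, -0.1287, -0.9917,  1.5958],
       [ 0.    ,  0.    ,  0.    ,  1.    ]])}
block [([347.0, 272.0, 406.0, 334.0], 0.89), ([266.0, 162.0, 326.0, 226.0], 0.81)]
nut [([372.0, 310.0, 385.0, 319.0], 0.64), ([291.0, 197.0, 302.0, 214.0], 0.53)]
wrench [([139.0, 266.0, 197.0, 289.0], 0.67), ([204.0, 206.0, 231.0, 256.0], 0.55)]
spanner_small_grip [([291.0, 201.0, 306.0, 215.0], 0.75), ([388.0, 206.0, 416.0, 245.0], 0.54)]
scene {'fx': 519.8091615487723, 'fy': 519.8091615487723, 'cx': 319.53036947845897, 'cy': 237.98308053310583, 'T': array([[-0.3348,  0.5967, -0.7293,  1.3541],
       [ 0.9422,  0.1987, -0.2699,  0.311 ],
       [-0.0162, -0.7775, -0.6287,  0.8217],
       [ 0.    ,  0.    ,  0.    ,  1.    ]])}
block [([250.0, 154.0, 313.0, 220.0], 0.93), ([289.0, 243.0, 356.0, 335.0], 0.79)]
nut [([315.0, 255.0, 333.0, 273.0], 0.53), ([276.0, 166.0, 287.0, 180.0], 0.42)]
wrench [([409.0, 259.0, 455.0, 313.0], 0.94), ([470.0, 244.0, 542.0, 276.0], 0.7)]
spanner_small_grip [([194.0, 229.0, 237.0, 251.0], 0.57)]
0.5
```

View pics/top1.png

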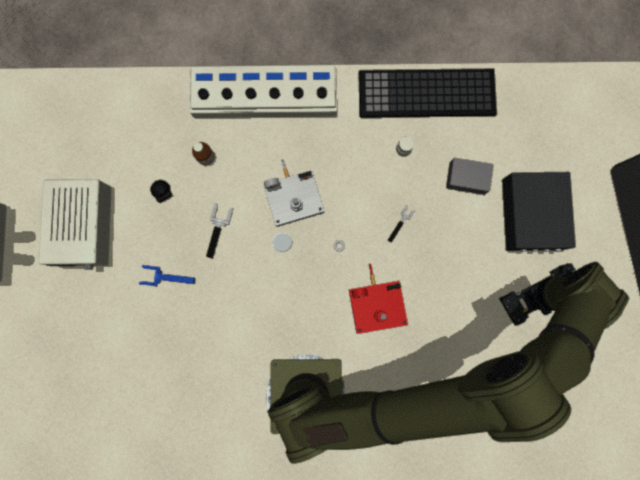

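The top view shows the aluminium block at (295,200), with the red look-alike at (378,307). The steel wrench with the black sleeve is at (218,230), with its jaws up in the image (+x). Other wrenches are the small one at (400,224) and the blue look-alike at (167,277). By colour and size, the silver block and the black-sleeved wrench at (218,230) are the ones meant. I'll confirm this in one enlarged crop.

```bash
python3 - <<'E'
from h import *
np.set_printoptions(precision=4,suppress=True)
a=cv2.imread('pics/top1.png'); b=cv2.imread('pics/scene1.png')
A=cv2.resize(a[150:270,190:340],None,fx=5,fy=5,interpolation=cv2.INTER_CUBIC)[:600,:750]
cv2.imwrite('pics/cropA.png',A)
B=cv2.resize(b[140:320,240:470],None,fx=3.3,fy=3.3,interpolation=cv2.INTER_CUBIC)
cv2.imwrite('pics/cropB.png',B)
E
```

```text
(no output)
```

View pics/cropA.png

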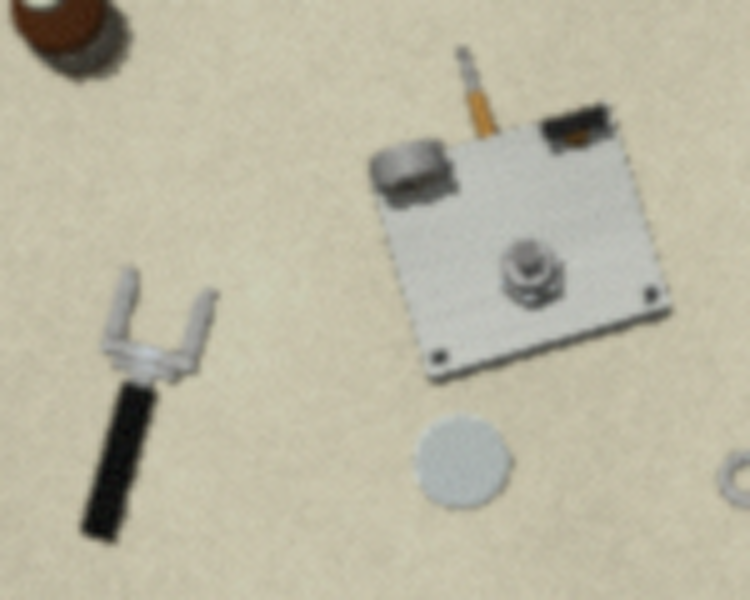

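The crop confirms both. The silver block has the fitting at crop (530,262), and its near edge runs from (435,380) to (668,310). The wrench's sleeve runs from (98,540) to (145,385), with open jaws centred near (160,320). Next I'll get positions from these.

```bash
python3 - <<'E'
from h import *
np.set_printoptions(precision=4,suppress=True)
f=lambda p:np.array(p)/5+[190,150]
c1,c2=onplane('top',[f((435,378)),f((668,310))],.03)
d=c1-c2; yaw=np.arctan2(-d[0],d[1]); print('block edge',c1,c2,np.linalg.norm(d),'yaw',yaw)
m=(c1+c2)/2; print('nut from edge',m+.040*np.array([np.cos(yaw),np.sin(yaw),0]))
print('cap',onplane('top',f((527,250)),.109))
a,b=onplane('top',[f((98,538)),f((146,387))],.016)
d=b-a; print('sleeve',a,b,np.linalg.norm(d),'yaw',np.degrees(np.arctan2(d[1],d[0])))
d/=np.linalg.norm(d); g=b-.040*d; print('grip',g,'jaw',g+.085*d)
print('tips',onplane('top',[f((130,268)),f((212,292))],.012))
print(r.get_state()['tool_pos'], get_calibration('wrist'))
for t in ('culture_dish','spare_collar','amber_bottle','sample_jar','tip_box','mouse'):
    x=boxes_of(t,'top'); print(t,[(onplane('top',[(q['bbox'][0]+q['bbox'][2])/2,(q['bbox'][1]+q['bbox'][3])/2],.0)[0][:2].round(3),round(q['confidence'],2)) for q in x])
E
```

```text
block edge [0.4893 0.0801 0.03  ] [ 0.5281 -0.0574  0.03  ] 0.1428797936078574 yaw 0.27552206874642876
nut from edge [0.5472 0.0222 0.03  ]
cap [[0.5504 0.0227 0.109 ]]
sleeve [0.3984 0.2797 0.016 ] [0.4878 0.2524 0.016 ] 0.09339942116427113 yaw -16.955124682613913
grip [0.4495 0.2641 0.016 ] jaw [0.5308 0.2393 0.016 ]
tips [[0.5602 0.2635 0.012 ]
 [0.5451 0.2144 0.012 ]]
[ 0.2813 -0.5581  0.2387] {'fx': 333.5611670685084, 'fy': 333.5611670685084, 'cx': 316.2023855957227, 'cy': 244.4846110116948, 'T': array([[ 0.4505, -0.8563, -0.2526,  0.3468],
       [-0.8928, -0.432 , -0.1277, -0.5251],
       [ 0.0002,  0.283 , -0.9591,  0.3835],
       [ 0.    ,  0.    ,  0.    ,  1.    ]])}
culture_dish [(array([0.443, 0.064]), 0.67)]
spare_collar [(array([ 0.428, -0.106]), 0.44)]
amber_bottle [(array([0.719, 0.301]), 0.57)]
sample_jar [(array([ 0.737, -0.306]), 0.59)]
tip_box [(array([ 0.635, -0.506]), 0.94)]
mouse [(array([0.598, 0.431]), 0.59)]
```

```bash
cat >> h.py <<'E'
def Rdown(yawx):
    "tool pointing down with tool x at this yaw (deg)"
    a=np.radians(yawx); x=np.array([np.cos(a),np.sin(a),0]); y=np.array([0,0,-1.]); return R.from_matrix(np.c_[x,y,np.cross(x,y)])
def yawx(s): return np.degrees(np.arctan2(*R.from_quat(s['eef_rot']).as_matrix()[[1,0],0]))
np.set_printoptions(precision=4,suppress=True)
E
python3 -c "
from h import *
print(move([.549,.022,.20],Rdown(-70)))"
```

```text
[-0.5001  0.0387 -0.3976 -0.     -0.4625  0.    ]
```

```bash
python3 -m handwheel '[[[-0.03,0.003,-0.024,0,-0.028,0],[-0.07,0.006,-0.056,0,-0.06,0],[-0.5,0.039,-0.398,0,-0.4625,0],[-0.5,0.039,-0.398,0,-0.4625,0],[-0.5,0.039,-0.398,0,-0.4625,0],[-0.5,0.039,-0.398,0,-0.4625,0],[-0.5,0.039,-0.398,0,-0.4625,0],[-0.5,0.039,-0.398,0,-0.4625,0],[-0.5,0.039,-0.398,0,-0.4625,0],[-0.5,0.039,-0.398,0,-0.4625,0],[-0.5,0.039,-0.398,0,-0.4625,0],[-0.5,0.039,-0.398,0,-0.4625,0]]]' 0.2 25; python3 -c "
from h import *
print(move([.549,.022,.20],Rdown(-70)),r.get_state()['q'])"
```

```text
clock: 1.8
tool_pos: [0.4895, -0.106, 0.2085]
eef_rot: [-0.577, 0.408, -0.408, 0.577]
contact_force: [1.3, 0.4, 0.1]
opening: 0.6
[-0.1007  0.0085  0.0988 -0.0002 -0.0028  0.0002] [ 0.458   0.6152 -0.5378  1.9576  0.4801  0.696  -0.0349]
```

```bash
python3 -m handwheel '[[[-0.1,0.008,0.099,0,-0.0028,0],[-0.1,0.008,0.099,0,-0.0028,0],[-0.1,0.008,0.099,0,-0.0028,0],[-0.1,0.008,0.099,0,-0.0028,0],[-0.1,0.008,0.099,0,-0.0028,0],[-0.1,0.008,0.099,0,-0.0028,0]]]'; python3 - <<'E'
from h import *
s=r.get_state();k=get_calibration('wrist');a=snap('wrist','w1');b=boxes_of('nut','wrist')
import pickle;pickle.dump(k,open('k1.pkl','wb'))
print(s['clock'],s['q'],s['tool_pos'],yawx(s),s['moment'],b)
for z in (.03,.052,.077,.109): print(z,proj(k,[.549,.022,z]))
E
```

```text
clock: 2.3
tool_pos: [0.5494, 0.0199, 0.2002]
eef_rot: [0.579, -0.407, 0.407, -0.578]
contact_force: [-0.2, -1.1, -0.1]
opening: 0.601
2.3 [ 0.1858  0.6803 -0.5127  1.8252  0.4657  0.7585 -0.2313] [0.5494 0.0199 0.2002] -70.22270719812802 [-0.0601 -0.0729  0.007 ] [{'bbox': [299.6, 201.7, 341.5, 243.1], 'confidence': 0.56}]
0.03 [[316.1165 222.3633]]
0.052 [[316.1255 227.7455]]
0.077 [[316.1375 234.8562]]
0.109 [[316.1562 245.9762]]
```

View pics/w1.png

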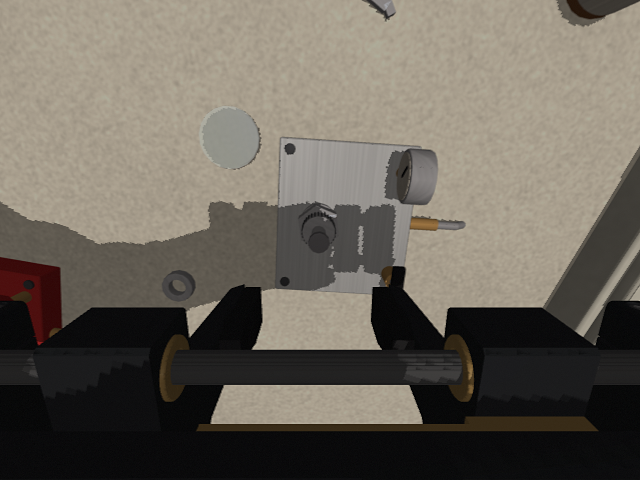

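The wrist view shows the culture dish at (231,138), the spare collar at (178,286), the block's plate from (277,138) to (412,295), and the nut at about (319,225) with the stub's cap at about (319,241). I'll enlarge the nut for its axis and hexagon.

```bash
python3 - <<'E'
from h import *
a=cv2.imread('pics/w1.png')
c=cv2.resize(a[190:265,280:360],None,fx=8,fy=8,interpolation=cv2.INTER_CUBIC)
c=cv2.convertScaleAbs(c,alpha=1.8,beta=10)
cv2.imwrite('pics/w1c.png',c)
E
```

```text
(no output)
```

View pics/w1c.png

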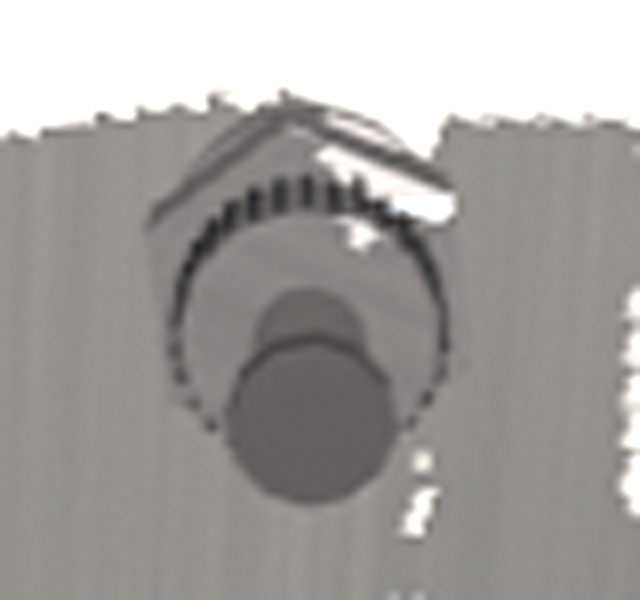

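The crop shows the cap centred at crop (312,420), the knurl top at about (310,325), and three top-face corners of the hexagon at (150,217), (288,113) and (452,190).

```bash
python3 - <<'E'
from h import *
import pickle;k=pickle.load(open('k1.pkl','rb'))
f=lambda p:np.array(p)/8+[280,190]-.44
print(onplane(k,f((312,420)),.109),onplane(k,f((310,325)),.077))
H=onplane(k,[f((150,217)),f((288,113)),f((452,190))],.059); print(H)
from scipy.optimize import least_squares
g=lambda p:(p[:2]+.01963*np.c_[np.cos(p[2]+np.radians([0,-60,-120])),np.sin(p[2]+np.radians([0,-60,-120]))]-H[:,:2]).ravel()
for h0 in (3.0,2,1): 
  q=least_squares(g,[.549,.022,h0]);print(q.x,np.degrees(q.x[2]),q.cost**.5)
a0,b0=onplane(k,[(279,138),(277,291)],.03); print('edge',a0,b0, np.degrees(np.arctan2(-(a0-b0)[0],(a0-b0)[1])))
print(move([.549,.0225,.12]))
E
```

```text
[[0.5496 0.0254 0.109 ]] [[0.5493 0.0264 0.077 ]]
[[0.5304 0.0277 0.059 ]
 [0.5407 0.0435 0.059 ]
 [0.5604 0.0416 0.059 ]]
[0.5494 0.0258 3.0592] 175.2797985907201 0.0005663120458302708
[0.5494 0.0258 3.0592] 175.27963623728678 0.0005663120493385687
[0.5494 0.0258 3.0592] 175.2794945772395 0.0005663120560305594
edge [0.4913 0.0837 0.03  ] [ 0.5356 -0.0595  0.03  ] 17.20316047116566
[-0.0051  0.0801  0.0022  0.      0.      0.    ]
```

```bash
python3 -c "
from h import *
print(move([.5494,.0258,.0635],Rdown(-70)))"
```

```text
[-0.0082  0.1366  0.0037  0.0006 -0.0025  0.0005]
```

```bash
python3 -m handwheel '[[[-0.0082,0.03,0.0037,0,-0.0025,0],[-0.0082,0.07,0.0037,0,-0.0025,0],[-0.0082,0.1,0.0037,0,-0.0025,0],[-0.0082,0.125,0.0037,0,-0.0025,0],[-0.0082,0.1366,0.0037,0,-0.0025,0],[-0.0082,0.1366,0.0037,0,-0.0025,0],[-0.0082,0.1366,0.0037,0,-0.0025,0]]]'; python3 -c "
from h import *
s=r.get_state();print(move([.5494,.0258,.0635],Rdown(-70)),s['moment'],s['q'])"
```

```text
clock: 2.98
tool_pos: [0.5502, 0.0271, 0.0641]
eef_rot: [0.58, -0.405, 0.406, -0.579]
contact_force: [0.1, -0.0, 0.0]
opening: 0.601
[ 0.001   0.0006 -0.0012  0.0001  0.0002  0.0002] [-0.0474 -0.1369 -0.0287] [ 0.0725  0.8803 -0.3498  1.9093  0.6337  0.4637 -0.3877]
```

Now I'll shut the fingers on the barrel.

```bash
python3 -m handwheel '[[[0.001,0,-0.001,0,0,0],[0.001,0,-0.001,0,0,0],[0.001,0,-0.001,0,0,0],[0.001,0,-0.001,0,0,0],[0.001,0,-0.001,0,0,0],[0.001,0,-0.001,0,0,0]]]' -1 28; python3 -c "
from h import *
s=r.get_state();print(s['tool_pos'],yawx(s),s['moment'],s['contact_force'],s['opening']*88)"
```

```text
clock: 3.48
tool_pos: [0.5492, 0.0263, 0.0646]
eef_rot: [0.58, -0.405, 0.405, -0.579]
contact_force: [-2.8, -1.0, 6.7]
opening: 0.305
[0.5492 0.0263 0.0646] -69.90180150987993 [-0.3033  0.4631  0.0044] [-2.8337 -1.0496  6.7157] 26.875626902735828
```

```bash
python3 -m handwheel '[[[0,0,0,0,0.025,0],[0,0,0,0,0.05,0],[0,0,0,0,0.08,0],[0,0,0,0,0.11,0],[0,0,0,0,0.12,0]]]'; python3 -c "
from h import *
s=r.get_state();print(s['tool_pos'],yawx(s),s['moment'],s['contact_force'],s['opening']*88)"
```

```text
clock: 3.9
tool_pos: [0.5498, 0.0265, 0.0646]
eef_rot: [0.493, -0.507, 0.508, -0.493]
contact_force: [-1.5, -1.2, 6.2]
opening: 0.305
[0.5498 0.0265 0.0646] -91.66985247789509 [-0.341   0.1651  0.1229] [-1.5233 -1.1854  6.1797] 26.87049136060942
```

```bash
cat > chk.py <<'E'
import sys
from h import *
s=r.get_state(); print(round(s['clock'],2),round(yawx(s),2),s['moment'].round(3),s['contact_force'].round(1)); sys.exit(s['moment'][2]>float(sys.argv[1]))
E
t(){ python3 chk.py 0.2; }
python3 -m handwheel '[[[0,0,0,0,0.013,0],[0,0,0,0,0.013,0]]]' >/dev/null; t && 
python3 -m handwheel '[[[0,0,0,0,0.013,0],[0,0,0,0,0.013,0]]]' >/dev/null && t && 
python3 -m handwheel '[[[0,0,0,0,0.013,0],[0,0,0,0,0.013,0]]]' >/dev/null && t && 
python3 -m handwheel '[[[0,0,0,0,0.013,0],[0,0,0,0,0.013,0]]]' >/dev/null && t && 
python3 -m handwheel '[[[0,0,0,0,0.013,0],[0,0,0,0,0.013,0]]]' >/dev/null && t && 
python3 -m handwheel '[[[0,0,0,0,0.013,0],[0,0,0,0,0.013,0]]]' >/dev/null && t
```

```text
4.07 -93.86 [-0.377  0.211  0.086] [-1.  -0.5  6.4]False
```

```bash
sed -i 's/sys.exit(s/sys.exit(int(s/; s/\])))*$/&/; s/float(sys.argv\[1\]))/float(sys.argv[1])))/' chk.py
t(){ python3 chk.py 0.2; }
python3 -m handwheel '[[[0,0,0,0,0.013,0],[0,0,0,0,0.013,0]]]' >/dev/null; t && 
python3 -m handwheel '[[[0,0,0,0,0.013,0],[0,0,0,0,0.013,0]]]' >/dev/null && t && 
python3 -m handwheel '[[[0,0,0,0,0.013,0],[0,0,0,0,0.013,0]]]' >/dev/null && t && 
python3 -m handwheel '[[[0,0,0,0,0.013,0],[0,0,0,0,0.013,0]]]' >/dev/null && t && 
python3 -m handwheel '[[[0,0,0,0,0.013,0],[0,0,0,0,0.013,0]]]' >/dev/null && t && 
python3 -m handwheel '[[[0,0,0,0,0.013,0],[0,0,0,0,0.013,0]]]' >/dev/null && t
```

```text
4.23 -96.2 [-0.349  0.234  0.014] [-0.6 -1.2  6.3]
4.4 -98.54 [-0.317  0.121  0.072] [-0.6 -2.1  5.4]
4.57 -100.88 [-0.384  0.131  0.001] [ 0.1 -1.5  5.3]
4.73 -103.22 [-0.327  0.143  0.03 ] [-0.3 -0.5  5.7]
4.9 -105.56 [-0.346  0.072  0.043] [-0.3 -2.5  5.9]
5.07 -107.9 [-0.349  0.055  0.08 ] [-0.4 -1.6  6.3]
```

```bash
t(){ python3 chk.py 0.19; }
python3 -m handwheel '[[[0,0,0,0,0.013,0],[0,0,0,0,0.013,0]]]' >/dev/null; t && 
python3 -m handwheel '[[[0,0,0,0,0.013,0],[0,0,0,0,0.013,0]]]' >/dev/null && t && 
python3 -m handwheel '[[[0,0,0,0,0.013,0],[0,0,0,0,0.013,0]]]' >/dev/null && t && 
python3 -m handwheel '[[[0,0,0,0,0.013,0],[0,0,0,0,0.013,0]]]' >/dev/null && t && 
python3 -m handwheel '[[[0,0,0,0,0.013,0],[0,0,0,0,0.013,0]]]' >/dev/null && t && 
python3 -m handwheel '[[[0,0,0,0,0.013,0],[0,0,0,0,0.013,0]]]' >/dev/null && t && 
python3 -m handwheel '[[[0,0,0,0,0.013,0],[0,0,0,0,0.013,0]]]' >/dev/null && t && 
python3 -m handwheel '[[[0,0,0,0,0.013,0],[0,0,0,0,0.013,0]]]' >/dev/null && t
```

```text
5.23 -110.25 [-0.316  0.043  0.029] [-0.3 -1.4  5.2]
5.4 -112.59 [-0.336  0.046  0.029] [ 1.2 -1.6  5.5]
5.57 -114.93 [-0.42   0.014  0.046] [ 0.4 -2.9  4.9]
5.73 -117.26 [-0.41  -0.009  0.024] [ 1.1 -2.   6.3]
5.9 -119.6 [-0.415 -0.059  0.05 ] [ 0.4 -2.3  5.2]
6.07 -121.94 [-0.455 -0.047  0.08 ] [ 1.1 -2.7  5.7]
6.23 -124.28 [-0.511 -0.064  0.063] [ 0.3 -1.5  5.3]
6.4 -126.62 [-0.474 -0.123  0.071] [ 0.7 -2.5  5.1]
```

```bash
t(){ python3 chk.py 0.19; }
python3 -m handwheel '[[[0,0,0,0,0.013,0],[0,0,0,0,0.013,0]]]' >/dev/null; t && 
python3 -m handwheel '[[[0,0,0,0,0.013,0],[0,0,0,0,0.013,0]]]' >/dev/null && t && 
python3 -m handwheel '[[[0,0,0,0,0.013,0],[0,0,0,0,0.013,0]]]' >/dev/null && t && 
python3 -m handwheel '[[[0,0,0,0,0.013,0],[0,0,0,0,0.013,0]]]' >/dev/null && t && 
python3 -m handwheel '[[[0,0,0,0,0.013,0],[0,0,0,0,0.013,0]]]' >/dev/null && t && 
python3 -m handwheel '[[[0,0,0,0,0.013,0],[0,0,0,0,0.013,0]]]' >/dev/null && t; python3 -c "
from h import *
s=r.get_state();print(s['q'],s['opening']*88,s['joint_torque'])"
```

```text
6.57 -128.96 [-0.487 -0.064  0.044] [ 0.3 -3.1  5.7]
6.73 -131.3 [-0.587 -0.129  0.078] [ 1.6 -2.5  5.1]
6.9 -133.64 [-0.565 -0.175  0.041] [-0.4 -3.4  5.6]
7.07 -135.98 [-0.523 -0.203  0.119] [ 1.1 -2.4  5.8]
7.23 -138.32 [-0.558 -0.185  0.095] [ 1.9 -1.7  5.4]
7.4 -140.67 [-0.577 -0.13   0.032] [ 1.5 -2.7  5.7]
[-0.0912  0.8611 -0.068   1.9188  0.1498  0.3634 -1.1599] 26.831358250627467 [ -1.6009 -48.6862  -1.1177  -5.9795  -0.5216  -0.0001  -0.2619]
```

```bash
t(){ python3 chk.py 0.19; }
python3 -m handwheel '[[[0,0,0,0,0.013,0],[0,0,0,0,0.013,0]]]' >/dev/null; t && 
python3 -m handwheel '[[[0,0,0,0,0.013,0],[0,0,0,0,0.013,0]]]' >/dev/null && t && 
python3 -m handwheel '[[[0,0,0,0,0.013,0],[0,0,0,0,0.013,0]]]' >/dev/null && t; python3 - <<'E'
from h import *
import pickle
k=get_calibration('wrist');pickle.dump(k,open('k2.pkl','wb'));a=snap('wrist','w2')
print([proj(k,[.5494,.0258,z]) for z in (.059,.109)])
c=cv2.resize(a[150:350,210:430,::-1],None,fx=3,fy=3,interpolation=cv2.INTER_CUBIC)
cv2.imwrite('pics/w2c.png',cv2.convertScaleAbs(c,alpha=1.5,beta=10))
E
```

```text
7.57 -142.99 [-0.626 -0.285  0.112] [ 0.4 -3.4  4.5]
7.73 -145.29 [-0.697 -0.218  0.316] [ 1.5 -4.1  6.3]
[array([[313.7008, 303.3587]]), array([[313.1791, 367.3023]])]
```

View pics/w2c.png

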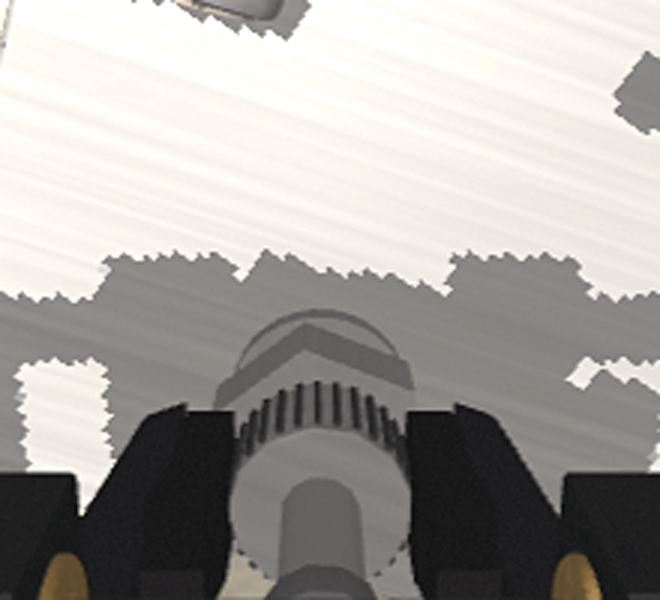

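The crop shows the fingers on both sides of the knurl, and hexagon corners at crop (217,390), (307,325) and (412,370). The torque jumped to 0.32 after 1.32 rad of turn, so the nut is on its seat. I'll hold briefly to confirm.

```bash
python3 -m handwheel '[[[0,0,0,0,0,0],[0,0,0,0,0,0]]]' >/dev/null; python3 chk.py 1; python3 -m handwheel '[[[0,0,0,0,0.002,0],[0,0,0,0,0.002,0]]]' >/dev/null; python3 chk.py 1; python3 - <<'E'
from h import *
import pickle;k=pickle.load(open('k2.pkl','rb'))
f=lambda p:np.array(p)/3+[210,150]-.33
H=onplane(k,[f((217,385)),f((307,325)),f((412,368))],.059); print(H)
from scipy.optimize import least_squares
g=lambda p:(p[:2]+.01963*np.c_[np.cos(p[2]+np.radians([0,-60,-120])),np.sin(p[2]+np.radians([0,-60,-120]))]-H[:,:2]).ravel()
for h0 in (3,2,1,0):
  q=least_squares(g,[.549,.022,h0]);print(q.x,np.degrees(q.x[2])%60,q.cost**.5)
E
```

```text
7.95 -145.21 [-0.658 -0.224  0.282] [ 2.  -3.6  5.6]
8.12 -145.57 [-0.72  -0.251  0.347] [ 2.1 -4.1  6. ]
[[0.5518 0.0461 0.059 ]
 [0.5685 0.0399 0.059 ]
 [0.5721 0.0219 0.059 ]]
[0.5541 0.0275 1.7488] 40.19892309622422 0.001360807737679013
[0.5541 0.0275 1.7488] 40.19857319269826 0.0013608077217843145
[0.5541 0.0275 1.7488] 40.19784597129865 0.0013608077147985972
[0.5541 0.0275 1.7488] 40.19732044583725 0.001360807731643902
```

The torque holds at 0.28 to 0.35, and the image's hexagon angle (40.2° mod 60) matches the hand's turn (39.9°), so the fingers did not slip. I'll let go and rise.

```bash
python3 -m handwheel '[[[0,0,0,0,0,0],[0,0,0,0,0,0],[0,0,0,0,0,0],[0,-0.02,0,0,0,0],[0,-0.06,0,0,0,0],[0,-0.1,0,0,0,0],[0,-0.1,0,0,0,0]]]' 0.2; python3 -c "
from h import *
print(r.get_state()['moment'],move([.4495,.264,.16],Rdown(-17)))"
```

```text
clock: 8.7
tool_pos: [0.5533, 0.0279, 0.1697]
eef_rot: [0.205, -0.675, 0.676, -0.213]
contact_force: [0.5, -0.7, -0.2]
opening: 0.598
[ 0.053  -0.0517 -0.0371] [-0.0475  0.009  -0.2536 -0.0044 -0.7146 -0.0001]
```

```bash
python3 -m handwheel '[[[-0.006,0,-0.03,0,-0.03,0],[-0.02,0,-0.08,0,-0.07,0],[-0.0475,0.009,-0.2536,0,-0.4,0],[-0.0475,0.009,-0.2536,0,-0.4,0],[-0.0475,0.009,-0.2536,0,-0.4,0],[-0.0475,0.009,-0.2536,0,-0.4,0],[-0.0475,0.009,-0.2536,0,-0.7146,0],[-0.0475,0.009,-0.2536,0,-0.7146,0],[-0.0475,0.009,-0.2536,0,-0.7146,0],[-0.0475,0.009,-0.2536,0,-0.7146,0],[-0.0475,0.009,-0.2536,0,-0.7146,0],[-0.0475,0.009,-0.2536,0,-0.7146,0]]]'; python3 -c "
from h import *
s=r.get_state();print(s['q'],yawx(s),move([.4495,.264,.16],Rdown(-17)))"
```

```text
clock: 9.7
tool_pos: [0.4451, 0.2634, 0.1544]
eef_rot: [0.609, -0.359, 0.359, -0.609]
contact_force: [0.3, -0.0, 0.1]
opening: 0.599
[-0.3677  0.7042 -0.4179  1.9619  0.5003  0.5784 -0.6183] -61.05410375179162 [ 0.0016 -0.0056  0.0042  0.0002 -0.2447 -0.0002]
```

```bash
python3 -m handwheel '[[[0.002,-0.03,0.004,0,-0.245,0],[0.002,-0.03,0.004,0,-0.245,0],[0.002,-0.03,0.004,0,-0.245,0],[0.002,-0.03,0.004,0,-0.245,0],[0.002,-0.03,0.004,0,-0.245,0],[0.002,-0.03,0.004,0,-0.245,0],[0.002,-0.03,0.004,0,-0.245,0],[0.002,-0.03,0.004,0,-0.245,0]]]'; python3 - <<'E'
from h import *
import pickle
s=r.get_state();k=get_calibration('wrist');pickle.dump(k,open('k3.pkl','wb'));a=snap('wrist','w3')
print(s['clock'],s['q'],s['tool_pos'],yawx(s),proj(k,[[.4495,.264,.016],[.5308,.239,.012]]))
E
```

```text
clock: 10.37
tool_pos: [0.4498, 0.2632, 0.1843]
eef_rot: [0.699, -0.108, 0.107, -0.699]
contact_force: [0.9, -0.2, 1.0]
opening: 0.6
10.3667 [-0.2101  0.7085 -0.6782  1.9178  0.6441  0.7457  0.0022] [0.4498 0.2632 0.1843] -17.471867290196773 [[316.5886 224.4004]
 [317.0581 302.9091]]
```

View pics/w3.png

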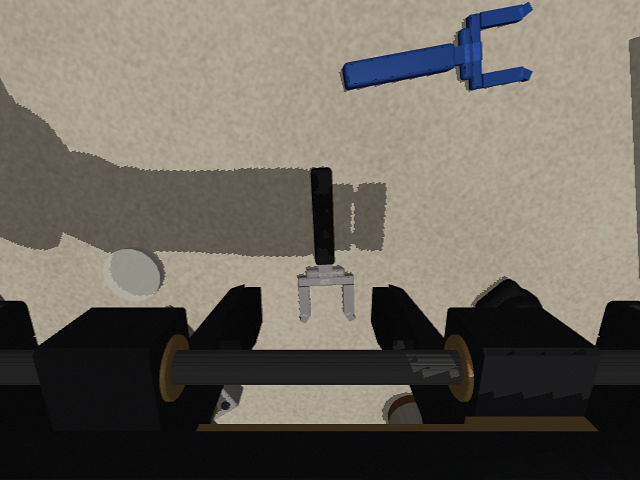

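The wrist view shows the wrench below: sleeve from (321,168) to (324,264), and jaw tips at (304,320) and (351,320). The blue look-alike is at upper right, around (440,50), and the dish is at (136,275).

```bash
python3 - <<'E'
from h import *
import pickle;k=pickle.load(open('k3.pkl','rb'))
im=cv2.imread('pics/w3.png').astype(int)
m=(im.sum(2)<110); 
rows=[];
for v in range(172,262,4):
    u=np.where(m[v,300:345])[0]+300
    rows.append([u.mean(),v,np.ptp(u)+1])
rows=np.array(rows);print(rows[::6])
P=onplane(k,rows[:,:2],.014);p=np.polyfit(P[:,0],P[:,1],1);print('yaw',np.degrees(np.arctan(p[0])))
v=np.where(m[150:280,322])[0]+150;print(v.min(),v.max())
e=onplane(k,[(321.3,v.min()-.5),(324,v.max()+.5)],.016);print(e,np.linalg.norm(e[1]-e[0]))
d=(e[1]-e[0]);d/=np.linalg.norm(d);print('grip',e[1]-.04*d,e[0]+.055*d)
t=onplane(k,[(304,320),(351,320)],.012).mean(0);print('tips mid',t,'yaw grip->tips',np.degrees(np.arctan2(*(t-(e[1]-.04*d))[[1,0]])), 'dist',np.linalg.norm(t-(e[1]-.04*d)))
E
```

```text
[[320.5 172.   20. ]
 [321.5 196.   20. ]
 [322.5 220.   20. ]
 [324.  244.   19. ]]
yaw -14.679372825876877
168 264
[[0.3998 0.2841 0.016 ]
 [0.4908 0.2588 0.016 ]] 0.09444494531341144
grip [0.4523 0.2695 0.016 ] [0.4528 0.2694 0.016 ]
tips mid [0.5532 0.2436 0.012 ] yaw grip->tips -14.393205215092557 dist 0.10428178858917606
```

```bash
python3 -c "
from h import *
print(move([.4525,.2695,.0045],Rdown(-14.8)))"
```

```text
[ 0.0008  0.1799  0.0067  0.     -0.0152 -0.0003]
```

```bash
python3 -m handwheel '[[[0,0.03,0.007,0,-0.015,0],[0.001,0.07,0.007,0,-0.015,0],[0.001,0.11,0.007,0,-0.015,0],[0.001,0.145,0.007,0,-0.015,0],[0.001,0.17,0.007,0,-0.015,0],[0.001,0.178,0.007,0,-0.015,0],[0.001,0.178,0.007,0,-0.015,0],[0.001,0.178,0.007,0,-0.015,0]]]'; python3 -c "
from h import *
s=r.get_state();print(yawx(s),move([.4525,.2695,.0045],Rdown(-14.8)))"
```

```text
clock: 11.08
tool_pos: [0.4534, 0.2702, 0.0073]
eef_rot: [-0.701, 0.09, -0.091, 0.701]
contact_force: [-0.1, 0.1, 0.2]
opening: 0.599
-14.705097789192163 [-0.0007  0.0028 -0.001  -0.0001  0.0005  0.0002]
```

```bash
python3 -m handwheel '[[[-0.001,0.002,-0.001,0,0,0],[-0.001,0.002,-0.001,0,0,0],[-0.001,0.002,-0.001,0,0,0],[-0.001,0.002,-0.001,0,0,0],[-0.001,0.002,-0.001,0,0,0],[-0.001,0.002,-0.001,0,0,0],[-0.001,0.002,-0.001,0,0,0]]]' -1 45;  python3 -c "
from h import *
s=r.get_state();print(s['tool_pos'],yawx(s),s['moment'],s['contact_force'],s['opening']*88)"
```

```text
clock: 11.67
tool_pos: [0.4523, 0.2692, 0.005]
eef_rot: [-0.701, 0.09, -0.091, 0.702]
contact_force: [-1.1, 0.0, 3.2]
opening: 0.218
[0.4523 0.2692 0.005 ] -14.686195829739754 [ 0.0838 -0.2301  0.0243] [-1.0873  0.01    3.1651] 19.187968614501504
```

```bash
python3 -c "
from h import *
print(move([.4458,-.0608,.145],Rdown(39.9)))"
python3 -m handwheel '[[[0,-0.02,0,0,0,0],[0,-0.06,0,0,0,0],[0,-0.1,0,0,0,0],[0,-0.13,0,0,0,0],[0,-0.14,0,0,0,0]]]';  python3 -c "
from h import *
s=r.get_state();print(yawx(s),s['moment'],s['contact_force'],s['opening']*88,move([.4458,-.0608,.145],Rdown(39.9)))"
```

```text
[ 0.0774 -0.1402 -0.3208 -0.0001 -0.3033  0.0003]
clock: 12.08
tool_pos: [0.4531, 0.2702, 0.1484]
eef_rot: [-0.7, 0.089, -0.092, 0.703]
contact_force: [-0.1, -0.3, -2.6]
opening: 0.223
-14.695915746554862 [ 0.1509 -0.0477 -0.0066] [-0.0724 -0.2533 -2.5716] 19.64728689398747 [ 0.0769  0.0022 -0.3221 -0.0009 -0.3033  0.0015]
```

```bash

python3 -m handwheel '[[[0.005,0.002,-0.02,0,-0.02,0],[0.014,0.002,-0.06,0,-0.055,0],[0.024,0.002,-0.1,0,-0.09,0],[0.034,0.002,-0.14,0,-0.13,0],[0.043,0.002,-0.18,0,-0.17,0],[0.053,0.002,-0.22,0,-0.21,0],[0.062,0.002,-0.26,0,-0.25,0],[0.072,0.002,-0.3,0,-0.29,0],[0.077,0.002,-0.322,0,-0.3033,0],[0.077,0.002,-0.322,0,-0.3033,0],[0.077,0.002,-0.322,0,-0.3033,0]]]';  python3 - <<'E'
from h import *
import pickle
s=r.get_state();print(yawx(s),s['q'],s['opening']*88,move([.4458,-.0608,.05],Rdown(39.9)))
k=get_calibration('wrist');pickle.dump(k,open('k4.pkl','wb'));a=snap('wrist','w4')
print(s['clock'],proj(k,[[.5494,.0258,.109],[.5494,.0258,.059]]))
E
```

```text
clock: 13.0
tool_pos: [0.4438, -0.0641, 0.1416]
eef_rot: [-0.665, -0.239, 0.24, 0.666]
contact_force: [0.8, 0.1, -2.1]
opening: 0.22
39.6128902420715 [ 0.5673  0.7814 -0.8747  2.1531  1.      0.6972  1.2501] 19.32650184968453 [ 0.0038  0.0916  0.0011 -0.0005 -0.0016 -0.0007]
13.0 [[318.9052 465.7417]
 [318.377  410.6167]]
```

View pics/w4.png

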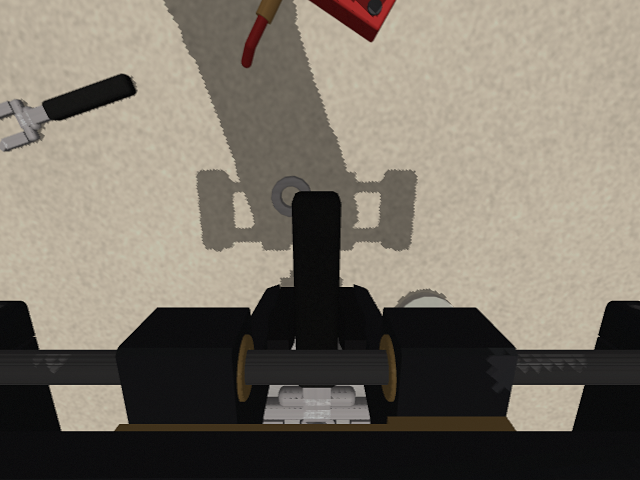

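The wrist view shows only the sleeve, from (317,192) downward. The gripper hides the jaws and the nut at about (318,411). The pads square the wrench to the tool and my two finger grips give the nut axis to about 0.5 mm, so I can go on measured poses. Next I'll descend.

```bash
cat >> h.py <<'E'
N=np.array([.5495,.0255])
def wr(dist,phi,z=.049):
    a=np.radians(phi); return move([N[0]-dist*np.cos(a),N[1]-dist*np.sin(a),z],Rdown(phi))
def st():
    s=r.get_state();a=np.radians(yawx(s)); d=N-s['tool_pos'][:2]
    print(round(s['clock'],2),'yaw',round(yawx(s),2),'along',round(d@[np.cos(a),np.sin(a)],4),'lat',round(d@[-np.sin(a),np.cos(a)],4),'z',round(s['tool_pos'][2],4),s['moment'].round(2),s['contact_force'].round(1),round(s['opening']*88,1))
E
python3 -c "
from h import *
st();print(wr(.137,39.9))"
```

```text
13.05 yaw 39.8 along 0.1368 lat 0.0001 z 0.1421 [ 0.09 -0.09  0.05] [ 0.6  0.4 -2.1] 19.7
[-0.0002  0.0931 -0.0003 -0.0005 -0.0006 -0.0001]
```

```bash

python3 -m handwheel '[[[0,0.02,0,0,0,0],[0,0.05,0,0,0,0],[0,0.075,0,0,0,0],[0,0.09,0,0,0,0],[0,0.093,0,0,0,0],[0,0.093,0,0,0,0],[0,0.093,0,0,0,0],[0,0.093,0,0,0,0]]]';  python3 - <<'E'
from h import *
st();print(wr(.087,39.9))
a=snap('scene','s2');u=proj('scene',[N[0],N[1],.06])[0].astype(int);print(u)
cv2.imwrite('pics/s2c.png',cv2.resize(a[u[1]-50:u[1]+50,u[0]-65:u[0]+65,::-1],None,fx=6,fy=6,interpolation=cv2.INTER_CUBIC))
E
```

```text
clock: 13.72
tool_pos: [0.4457, -0.0613, 0.0507]
eef_rot: [0.665, 0.242, -0.241, -0.664]
contact_force: [-0.8, -0.0, -2.3]
opening: 0.218
13.72 yaw 39.96 along 0.1353 lat -0.0002 z 0.0507 [ 0.05 -0.04  0.02] [-0.8 -0.  -2.3] 19.2
[ 0.0483  0.0018 -0.0001  0.0003  0.0003  0.0005]
[325 263]
```

View pics/s2c.png

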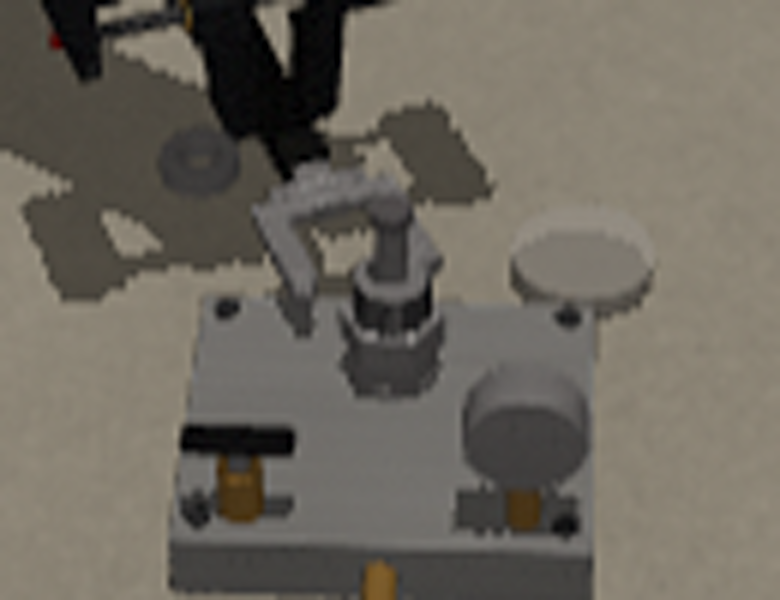

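The scene crop shows the wrench level, with its jaws (crop 265–440, 200–330) opening symmetrically towards the nut at (392,340). I'll slide it on in small steps, stopping on force.

```bash
cat > fchk.py <<'E'
import sys
from h import *
st(); f=r.get_state()['contact_force']; sys.exit(int(np.hypot(f[0],f[1])>float(sys.argv[1])))
E
python3 -m handwheel '[[[0.008,0.0015,0,0,0,0],[0.016,0.0015,0,0,0,0],[0.02,0.0015,0,0,0,0]]]' >/dev/null; python3 fchk.py 12 &&
python3 -m handwheel '[[[0.005,0,0,0,0,0],[0.01,0,0,0,0,0]]]' >/dev/null && python3 fchk.py 12 &&
python3 -m handwheel '[[[0.005,0,0,0,0,0],[0.01,0,0,0,0,0]]]' >/dev/null && python3 fchk.py 12 &&
python3 -m handwheel '[[[0.004,0,0,0,0,0],[0.007,0,0,0,0,0],[0.007,0,0,0,0,0]]]' >/dev/null && python3 fchk.py 12
```

```text
14.02 yaw 39.93 along 0.114 lat 0.0002 z 0.0488 [ 0.11 -0.1   0.02] [ 0.4  0.1 -2.1] 19.6
14.18 yaw 39.9 along 0.1059 lat 0.0002 z 0.0483 [-0.09 -0.06 -0.02] [-0.4 -1.4 -1.7] 19.4
14.35 yaw 39.9 along 0.096 lat 0.0002 z 0.0482 [-0.09 -0.05  0.  ] [ 0.1 -0.6 -2.4] 19.8
14.6 yaw 39.92 along 0.0884 lat 0.0001 z 0.0482 [-0.01 -0.32 -0.04] [ 0.4  0.6 -2.9] 20.0
```

It's on, with only small forces. I'll turn clockwise on an arc about the nut axis, taking up the play first.

```bash
python3 -m handwheel '[[[0.0015,0,0,0,0,0],[0.0016,0,0.0043,0,0.0159,0],[0.0019,0,0.0087,0,0.0318,0],[0.0019,0,0.0087,0,0.0318,0]]]' >/dev/null; python3 fchk.py 20 &&
python3 -m handwheel '[[[0.0001,0,0.0043,0,0.0159,0],[0.0001,0,0.0043,0,0.0159,0]]]' >/dev/null && python3 fchk.py 20 &&
python3 -m handwheel '[[[0.0001,0,0.0043,0,0.0159,0],[0.0001,0,0.0043,0,0.0159,0]]]' >/dev/null && python3 fchk.py 20
```

```text
14.93 yaw 34.13 along 0.0876 lat 0.0003 z 0.0484 [-0.26 -0.42 -0.21] [ 2.  -1.7 -3.3] 19.4
15.1 yaw 31.35 along 0.0876 lat 0.0005 z 0.0484 [-0.21 -0.54 -0.13] [ 3.4 -1.4 -2.9] 19.7
15.27 yaw 28.53 along 0.0873 lat 0.0007 z 0.0484 [-0.28 -0.74 -0.09] [ 4.1 -0.8 -3.6] 19.4
```

```bash
cat >> h.py <<'E'
def tq():
    s=r.get_state(); d=s['tool_pos'][:2]-N; f=s['contact_force']; print('nut torque',round(s['moment'][2]+d[0]*f[1]-d[1]*f[0],3))
E
t(){ python3 fchk.py 25; python3 -c "
from h import *
tq()"; }
python3 -m handwheel '[[[0.0004,0,0.0087,0,0.0318,0],[0.0017,0,0.0173,0,0.0637,0],[0.0039,0,0.0257,0,0.0955,0],[0.0039,0,0.0257,0,0.0955,0]]]' >/dev/null; t
python3 -m handwheel '[[[0.0004,0,0.0087,0,0.0318,0],[0.0017,0,0.0173,0,0.0637,0],[0.0017,0,0.0173,0,0.0637,0]]]' >/dev/null; t
```

```text
15.6 yaw 11.32 along 0.0872 lat 0.0005 z 0.0484 [-0.57 -0.79 -0.14] [ 4.6 -2.6 -4.7] 19.6
nut torque 0.17
15.85 yaw -0.06 along 0.087 lat 0.0005 z 0.0483 [-0.55 -0.79 -0.12] [ 4.4 -4.2 -3.1] 19.6
nut torque 0.246
```

```bash
t(){ python3 fchk.py 25; python3 -c "
from h import *
tq()"; }
python3 -m handwheel '[[[0.0004,0,0.0087,0,0.0318,0],[0.0017,0,0.0173,0,0.0637,0],[0.0039,0,0.0257,0,0.0955,0],[0.0053,0,0.0298,0,0.1114,0],[0.0053,0,0.0298,0,0.1114,0]]]' >/dev/null; t
python3 - <<'E'
from h import *
import pickle
k=get_calibration('scene');a=snap('scene','s3');u=proj(k,[N[0],N[1],.06])[0].astype(int)
cv2.imwrite('pics/s3c.png',cv2.resize(a[u[1]-50:u[1]+40,u[0]-65:u[0]+55,::-1],None,fx=6,fy=6,interpolation=cv2.INTER_CUBIC))
E
```

```text
16.27 yaw -19.98 along 0.0867 lat 0.0011 z 0.0481 [-0.45 -0.7   0.13] [ 2.9 -4.4 -3.3] 19.4
nut torque 0.402
```

View pics/s3c.png

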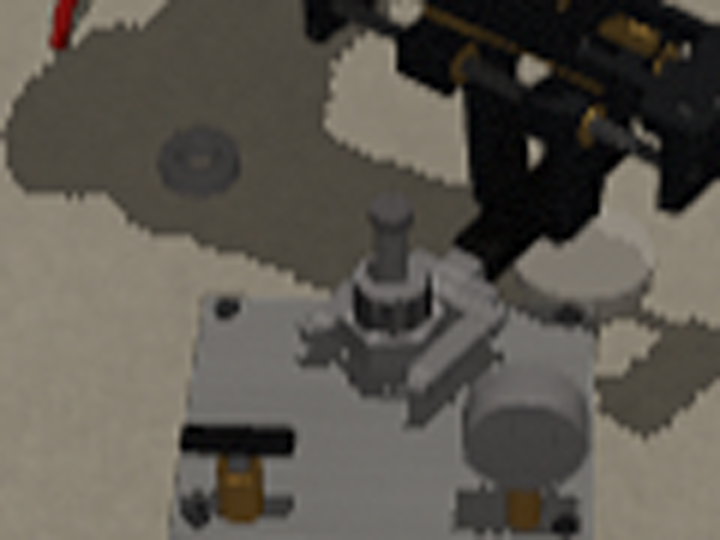

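The scene crop shows the jaws home round the hexagon, with the wrench turned to yaw -20° and clear of the gauge at (525,430). I estimate the ferrule at about 0.85–0.9 rad. I'll turn 5° more, then back off into the middle of the play.

```bash
t(){ python3 fchk.py 25; python3 -c "
from h import *
tq()"; }
python3 -m handwheel '[[[0.0002,0,0.0044,0,0.016,0],[0.0004,0,0.0078,0,0.0286,0],[0.0004,0,0.0078,0,0.0286,0]]]' >/dev/null; t
python3 -m handwheel '[[[0.0001,0,-0.0035,0,-0.0127,0],[0.0003,0,-0.007,0,-0.0255,0],[0.0003,0,-0.007,0,-0.0255,0]]]' >/dev/null; t
```

```text
16.57 yaw -25.2 along 0.0867 lat 0.0013 z 0.0481 [-0.55 -0.75  0.19] [ 2.7 -3.3 -2.6] 19.4
nut torque 0.352
16.82 yaw -20.55 along 0.0872 lat 0.0014 z 0.0482 [-0.28 -0.68  0.19] [ 2.  -1.4 -1.3] 19.6
nut torque 0.242
```

```bash
python3 -m handwheel '[[[0.0001,0,-0.001,0,-0.006,0],[0.0001,0,-0.0015,0,-0.011,0],[0.0001,0,-0.0015,0,-0.011,0]]]' >/dev/null; python3 fchk.py 25; python3 -c "
from h import *
tq(); print(wr(.087,-18.5))"
```

```text
17.07 yaw -18.8 along 0.0875 lat 0.0004 z 0.0481 [-0.54 -0.4  -0.12] [ 1.7 -3.2 -1.8] 19.3
nut torque 0.097
[ 0.0005 -0.0009 -0.      0.0005 -0.0017 -0.0002]
```

```bash
python3 -m handwheel '[[[-0.002,0,-0.0003,0,0,0],[-0.005,0,-0.0003,0,0,0],[-0.005,0,-0.0003,0,0,0]]]' >/dev/null; python3 fchk.py 12 &&
python3 -m handwheel '[[[-0.004,0,0,0,0,0],[-0.008,0,0,0,0,0],[-0.008,0,0,0,0,0]]]' >/dev/null && python3 fchk.py 12 &&
python3 -m handwheel '[[[-0.005,0,0,0,0,0],[-0.01,0,0,0,0,0],[-0.01,0,0,0,0,0]]]' >/dev/null && python3 fchk.py 12
```

```text
17.32 yaw -18.88 along 0.0908 lat 0.0004 z 0.0483 [-0.81 -1.   -0.15] [ 4.1 -4.2 -2.6] 19.4
17.57 yaw -18.79 along 0.1017 lat 0.0003 z 0.0481 [-0.5  -0.08 -0.2 ] [ 0.3 -2.8 -1.7] 19.3
17.82 yaw -18.62 along 0.1125 lat -0.0016 z 0.0482 [ 0.02 -0.05 -0.04] [-0.1 -0.3 -2.9] 19.3
```

The wrench slides off with about 6 N at most. I'll withdraw fully and carry it back to its old spot, which is clear bench.

```bash
python3 -m handwheel '[[[-0.01,0,0,0,0,0],[-0.025,-0.004,0,0,0,0],[-0.03,-0.01,0,0,0,0],[-0.03,-0.01,0,0,0,0]]]' >/dev/null; python3 -c "
from h import *
st();print(move([.4525,.2695,.05],Rdown(-14.8)))"
```

```text
18.15 yaw -18.6 along 0.1418 lat -0.0016 z 0.059 [0.06 0.   0.02] [ 0.5 -0.2 -2.1] 19.6
[-0.0279  0.0093  0.1987 -0.0003 -0.0211 -0.0004]
```

```bash
python3 -m handwheel '[[[-0.003,0,0.02,0,-0.002,0],[-0.008,0,0.06,0,-0.006,0],[-0.014,0,0.1,0,-0.01,0],[-0.02,0,0.14,0,-0.016,0],[-0.025,0,0.175,0,-0.02,0],[-0.028,0.009,0.195,0,-0.021,0],[-0.028,0.009,0.199,0,-0.021,0],[-0.028,0.009,0.199,0,-0.021,0]]]' >/dev/null; python3 -c "
from h import *
st();print(move([.4525,.2695,.0055],Rdown(-14.8)))"
```

```text
18.82 yaw -14.96 along 0.1547 lat -0.2118 z 0.049 [ 0.01 -0.08 -0.01] [ 0.8 -0.1 -1.9] 19.5
[-0.002   0.0435 -0.0012 -0.0004 -0.0009 -0.0002]
```

```bash
python3 -m handwheel '[[[-0.002,0.015,-0.001,0,0,0],[-0.002,0.03,-0.001,0,0,0],[-0.002,0.038,-0.001,0,0,0],[-0.002,0.041,-0.001,0,0,0],[-0.002,0.041,-0.001,0,0,0],[-0.002,0.041,-0.001,0,0,0]]]' >/dev/null; python3 -c "
from h import *
st()"
python3 -m handwheel '[[[0,0.001,0,0,0,0],[0,0.002,0,0,0,0],[0,0.002,0,0,0,0]]]' >/dev/null; python3 -c "
from h import *
st()"
```

```text
19.32 yaw -15.08 along 0.1565 lat -0.2084 z 0.0086 [ 0.07 -0.01 -0.03] [-0.5  0.6 -2.2] 19.6
19.57 yaw -15.04 along 0.1566 lat -0.209 z 0.0065 [ 0.06 -0.13 -0.02] [-0.1 -0.7 -3. ] 19.6
```

```bash
python3 -m handwheel '[[[0,0.001,0,0,0,0],[0,0.001,0,0,0,0]]]' >/dev/null; python3 -c "
from h import *
st()"
python3 -m handwheel '[[[0,0.001,0,0,0,0],[0,0.001,0,0,0,0]]]' >/dev/null; python3 -c "
from h import *
st()"
```

```text
19.73 yaw -15.03 along 0.1565 lat -0.2091 z 0.0054 [ 0.05 -0.13  0.01] [-0.  -0.2 -1.8] 19.4
19.9 yaw -15.02 along 0.1567 lat -0.2092 z 0.0047 [-0.22 -0.13  0.02] [-0.6 -0.3  6. ] 19.6
```

Contact with the bench (8 N). I'll open, rise, and go to look at the nut from above.

```bash
python3 -m handwheel '[[[0,0,0,0,0,0],[0,0,0,0,0,0],[0,0,0,0,0,0],[0,0,0,0,0,0],[0,-0.02,0,0,0,0],[0,-0.05,0,0,0,0],[0,-0.09,0,0,0,0],[0,-0.13,0,0,0,0],[0,-0.17,0,0,0,0],[0,-0.195,0,0,0,0],[0,-0.195,0,0,0,0]]]' 0.2 >/dev/null; python3 -c "
from h import *
st();print(move([.5494,.0199,.20],Rdown(-70)))"
```

```text
20.82 yaw -15.05 along 0.1557 lat -0.2118 z 0.2042 [ 0.04 -0.13  0.03] [0.4 0.5 0. ] 52.7
[ 0.1571  0.0034 -0.2173 -0.0031  0.3053  0.0004]
```

```bash
python3 -m handwheel '[[[0.015,0,-0.02,0,0.03,0],[0.04,0.001,-0.05,0,0.07,0],[0.157,0.003,-0.217,0,0.305,0],[0.157,0.003,-0.217,0,0.305,0],[0.157,0.003,-0.217,0,0.305,0],[0.157,0.003,-0.217,0,0.305,0],[0.157,0.003,-0.217,0,0.305,0],[0.157,0.003,-0.217,0,0.305,0],[0.157,0.003,-0.217,0,0.305,0],[0.157,0.003,-0.217,0,0.305,0],[0.157,0.003,-0.217,0,0.305,0],[0.157,0.003,-0.217,0,0.305,0]]]' >/dev/null; python3 - <<'E'
from h import *
import pickle
st();k=get_calibration('wrist');pickle.dump(k,open('k5.pkl','wb'));a=snap('wrist','w5')
print(proj(k,[[N[0],N[1],.059]]))
b=cv2.resize(a[185:265,280:360,::-1],None,fx=7,fy=7,interpolation=cv2.INTER_CUBIC)
b=cv2.convertScaleAbs(b,alpha=1.8,beta=10)
cv2.imwrite('pics/w5c.png',b)
E
```

```text
21.82 yaw -69.63 along -0.0047 lat 0.0043 z 0.1961 [ 0.   -0.09 -0.03] [1.1 0.6 0.3] 53.1
[[320.6846 228.0951]]
```

View pics/w5c.png

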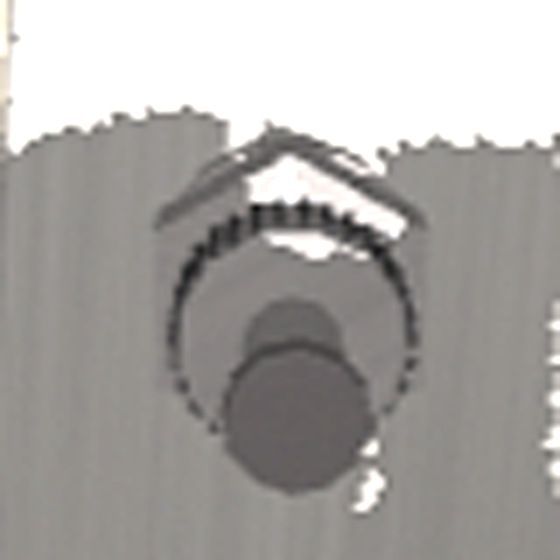

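The crop shows the nut free of the wrench, with hexagon corners at about (158,222), (285,138) and (424,220).

```bash
python3 - <<'E'
from h import *
import pickle;k=pickle.load(open('k5.pkl','rb'))
from scipy.optimize import least_squares
f=lambda p:np.array(p)/7+[280,185]-.43
H=onplane(k,[f((158,222)),f((285,138)),f((424,220))],.059); print(H)
A=np.radians([0,-60,-120])
g=lambda p:(p[:2]+.01963*np.c_[np.cos(p[2]+A),np.sin(p[2]+A)]-H[:,:2]).ravel()
q=least_squares(g,[.549,.022,3.]);c=np.degrees(q.x[2]);print(q.x,c%60,q.cost**.5)
# total turn = initial corner 55.3 -> final, 75.6 deg by the fingers
ft=(175.28-75.6); t=(ft-c)%60; t=t if t>20 else t+60
print('turn past finger-tight deg',t,'ferrule ~',np.radians(t)-.03)
E
```

```text
[[0.5309 0.0297 0.059 ]
 [0.5418 0.0449 0.059 ]
 [0.5614 0.0413 0.059 ]]
[0.5495 0.0264 2.9888] 51.24417742161998 0.000808187045841562
turn past finger-tight deg 48.43582257838003 ferrule ~ 0.8153645799045407
```

The image fit gives about 48° past finger-tight, so the ferrule is about 0.85–0.9. The arm's own angle gave nearer 57°. I'll take one better look with the camera straight above the nut to settle it.

```bash
python3 -c "
from h import *
print(move([.5745,-.043,.135],Rdown(-70)))"
python3 -m handwheel '[[[0.03,0.01,0,0,0,0],[0.06,0.03,-0.002,0,0,0],[0.069,0.05,-0.002,0,0,0],[0.069,0.06,-0.002,0,0,0],[0.069,0.061,-0.002,0,0,0],[0.069,0.061,-0.002,0,0,0]]]' >/dev/null; python3 - <<'E'
from h import *
import pickle
st();k=get_calibration('wrist');pickle.dump(k,open('k6.pkl','wb'));a=snap('wrist','w6')
u=proj(k,[[N[0],N[1],.059]])[0].astype(int);print(u-45)
b=cv2.resize(a[u[1]-45:u[1]+45,u[0]-45:u[0]+45,::-1],None,fx=6.6,fy=6.6,interpolation=cv2.INTER_CUBIC)
cv2.imwrite('pics/w6c.png',cv2.convertScaleAbs(b,alpha=1.3,beta=0))
E
```

```text
[ 0.068   0.0611  0.0039  0.      0.0018 -0.0003]
22.37 yaw -69.74 along -0.0732 lat 0.0063 z 0.1352 [-0.02 -0.07  0.04] [0.2 0.1 0.1] 52.7
[280 100]
```

View pics/w6c.png

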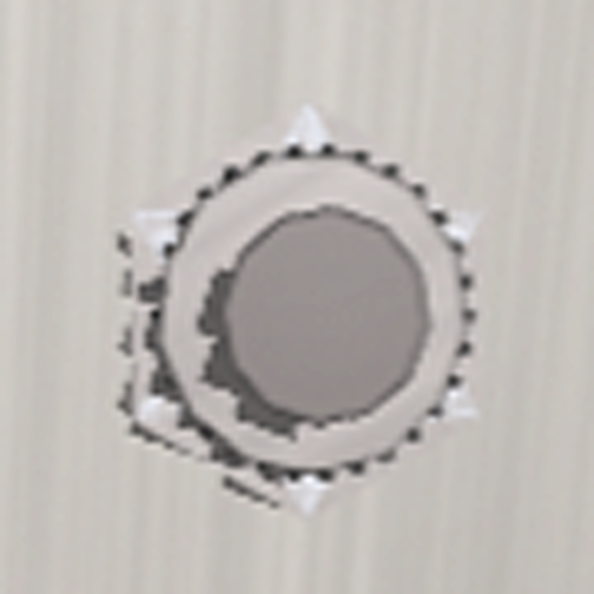

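All six corners show, at crop (307,103), (135,212), (140,413), (312,514), (480,414) and (482,212).

```bash
python3 - <<'E'
from h import *
import pickle;k=pickle.load(open('k6.pkl','rb'))
from scipy.optimize import least_squares
f=lambda p:np.array(p)/6.6+[280,100]-.42
H=onplane(k,[f(p) for p in ((307,103),(135,212),(140,413),(312,514),(480,414),(482,212))],.059)
A=np.radians(np.arange(6)*60)*-1
best=min((least_squares(lambda p:(p[:2]+p[3]*np.c_[np.cos(p[2]+s*A),np.sin(p[2]+s*A)]-H[:,:2]).ravel(),[.549,.025,h,.0196]) for h in (0,1,2,3) for s in (1,-1)),key=lambda q:q.cost)
print(best.x,np.degrees(best.x[2])%60,best.cost**.5)
E
```

```text
[0.5503 0.025  1.934  0.019 ] 50.81024559523283 0.0004607367062648626
```

The overhead fit gives 50.8°, which agrees with 51.2°. The nut was turned about 49° past finger-tight, so the ferrule is about 0.87 rad. The torque on the nut never reversed while the wrench came off, so the nut was not loosened. One last look at the whole bench.

```bash
python3 - <<'E'
from h import *
a=snap('scene','s9')[:,:,::-1]; b=cv2.imread('pics/scene1.png')
cv2.imwrite('pics/s9c.png',np.vstack([cv2.resize(b[120:330,170:560],None,fx=1.4,fy=1.4),cv2.resize(a[120:330,170:560],None,fx=1.4,fy=1.4)]))
st()
E
```

```text
22.47 yaw -69.74 along -0.0736 lat 0.0054 z 0.1364 [-0.01 -0.14 -0.02] [ 0.1  0.1 -0.3] 52.7
```

View pics/s9c.png

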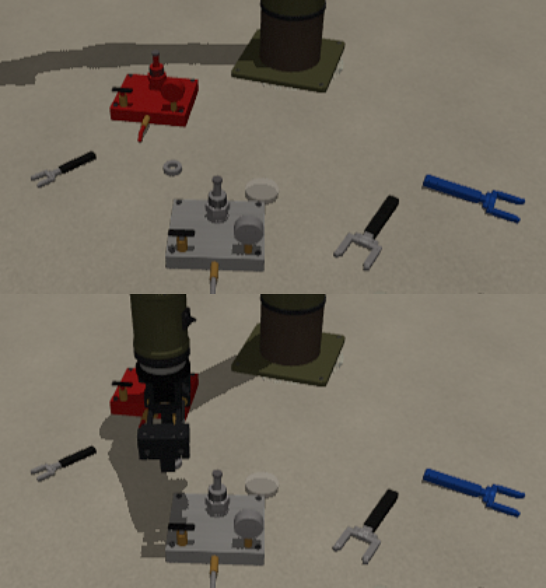

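In the before and after pair, the wrench lies flat where it started (lower picture, about (365,525)). The dish, small wrench and blue wrench have not moved, and the arm is clear of everything. I'm handing in.

```bash
python3 -c "
from h import *
job.finish_job(); print(r.get_state()['clock'])"
```

```text
the job is handed in; nothing more can be done
the job is handed in; nothing more can be done
```

I made up the fitting and handed it in at about 22.5 s on the robot's clock; the hand-in reports no verdict.

- **Finger-tight:** I ran the nut 1.32 rad clockwise with a 28 N grip. I stopped when the torque jumped from about 0.1 to 0.3 N m, and it held there for more than 0.3 s.
- **One flat more:** I slid the black-sleeved wrench onto the hexagon and turned it to a tool angle of -25°. I then backed it into its play and drew it off. The wrist force stayed under about 7 N.
- **Wrench:** It is back flat on the bench at its old spot, and in the last picture it looked flat.
- **Other things:** The dish, the small wrench and the blue wrench had not moved in the last picture. The arm hid the spare collar and part of the red block. The bottle, jar, tip box and mouse were not in that picture, though the arm went nowhere near them.

**Checks that disagreed:**
- **Amount of turn:** Two image fits of the hexagon put the nut about 49° past finger-tight, which makes the ferrule about 0.87 rad. The arm's own angle suggested about 57°, or roughly 0.99 rad. I put the difference down to the wrench twisting in the grip. Both values are inside 0.75–1.27 rad.
- **Torque:** The torque I worked out while turning with the wrench (0.17–0.40 N m) was below the 0.49 N m expected. It never reversed while the wrench came off, so I take the nut to be still tight on its seat; I had no direct measure of that.

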